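# Sweep the stray nuts into the yellow pan

### The arm

A 7-joint arm with a two-finger parallel gripper is mounted at the origin on the work surface. World frame = base frame: x ahead of the robot, y to its left, z up, the work surface at z = 0. Lengths are in mm, angles in degrees, forces in N, time in s.
With the tool pointing down it reaches from about 400 to 850 mm from the base axis. Payload 10.4 kg.
Tool frame: the origin (TCP) lies where the fingers leave the gripper's body, on its centre line; the fingertips stand 73 mm ahead of it and the grasp point (between the pads) lies 54 mm ahead of it; z points along the fingers, y is the line along which they close (so a half turn about z gives the same grasp; the last joint's range is limited). The gripper opens to 85 mm and grips with 20 to 120 N. Pads are 22 mm wide; open, the fingers measure 114 mm over their backs; the gripper's body (76 mm by 85 mm) begins 54 mm behind the grasp point. The pads swing forward as they close: fully open they stand 13 mm farther back than shut.
Start: joints at [-78.3, 19.034, -3.707, 83.658, 1.238, 77.344, -5.071], TCP at [140.523, 609.013, 303.938] pointing down, gripper open.
Joint ranges: [-148.97, 148.97], [-28.65, 121.19], [-84.17, 76.75], [9.2, 138.47], [-72.65, 252.65], [3.7, 117.97], [-149.18, 149.18]. Speed limits (degrees/s): [127.2, 127.2, 159.86, 159.86, 180, 180, 180].

### API

Orientations are given as a 3x3 rotation matrix whose columns are the frame's x, y, z axes.
In Python, from bench import manip, viewer, workorder, spotter gives the robot as it stands. The module is installed in compiled form; this text tells all that it offers.
- The arm moves only by the tool play_rows, never from a script. Its argument "targets" is a list of rows, each an object with "rotation": the turn, a rotation vector about the tool's x, y, z as a fraction of full scale, a list of three; "delta_pos": the shift along the tool's x, y, z as a fraction of full scale, a list of three; "hand": the opening, from 0 (shut) to 1 (fully open). A call has 1 to 8 rows; each row shifts and turns the commanded pose from where the row before left it, along the tool's axes as they then stand; what a row does not reach is not made up. Full scale, the value 1, is 0.025 m for a shift and 4 degrees for a turn. A row lasts 1/12 s, in which the tool goes at most 41.7 mm and 7.16 degrees, less where a joint would pass 70% of its speed; a pose out of reach is approached as far as the arm can. A call with a number of a shift or a turn outside -1 to 1 is refused whole. A call with a gripper value outside its range is refused whole. The fingers move at their own pace and stop on an object; "squeeze" is the grip in N (left out, the last holds). Time passes only in rows, so rows that do not move let the fingers close. It gives the time, the measured TCP pose, the force, the opening and the grip force at its end, in the units of the state.
- manip.get_obs(): the state, without advancing time (a new reading comes with each control period).
- viewer.grab_frame(name): name is "scene" or "top"; returns a dict with "img" (420x560x3 uint8, blue, green, red), "mtx" (3x3 intrinsics, pixels), "camera_from_world" (4x4, takes a point from world to camera coordinates). Camera axes: x right, y down, z forward; pixel columns grow to the right and rows downward; lengths in mm; the calibration is good to about 2 mm. A picture is of the moment at which its call begins. There is no depth.
- workorder.job_done(): hands the job in; it is judged then, once.
Trained networks look in a picture, given as the dict that the camera call returned (one of the last four; its "shot" number tells which), for a name from the list of things; names that differ only in an ending like _2 or _b are one class to them, and where a whole thing is asked for, a point or a joint stands for the part that bears it (a point fixed in the world has none). Each returns a list of dicts, best first, with "p" (0 to 1); they miss things now and then, are a little off and sometimes report something else, mostly with a low value. They report only what shows in the picture. A call takes as long as a camera call. They do not tell look-alikes from the thing itself.
- spotter.search_frame(target, picture): "location" ([column, row] as shares, 0 to 1, of the picture: columns of its width, rows of its height, amid what is visible of it).
- spotter.outline_of(target, picture): "mask" (420x560 bool, what is visible of it) and "location" ([column, row] as shares, 0 to 1, of the picture: columns of its width, rows of its height, amid what is visible of it).
The state is a dict: "clock": time; "qpos": joint angles; "joint_velocities": joint speeds; "joint_efforts": joint torques, N m; "position": TCP position; "eef_rot": TCP orientation; "force": force on the tool from outside, world axes, zero at the start; "ft_torque": the same for the moment, N m; "gripper_width": finger opening in mm; "finger_force": force on a finger pad.
Only numpy, scipy, OpenCV 4.12 (cv2) and the standard library are available. Lean on these libraries where they do the work, as an engineer would, in place of code of your own. Each camera call takes 0.05 s, during which the arm holds its last target. There are 200 camera calls.

### The job

With the fingertips, sweep the three loose steel hexagon nuts across the bench top into the yellow pan through its open front, so that each nut ends completely inside the pan. Slide them along the bench only: do not pick any nut up. Leave the standing bolt, the red bottle, the silver socket and the brass spacer in the blue pan where they stand.

Things in the scene. Friction and masses are not known exactly. Their poses are not given: they have to be found in the camera images.
- nut1: plain steel hexagon nut lying flat on the bench, 24 mm across flats, 28 mm across corners, 13 mm high, about 35 g, through hole 16 mm; the three nuts are alike. Origin: centre of the underside.
- nut2: plain steel hexagon nut lying flat on the bench, 24 mm across flats, 28 mm across corners, 13 mm high, about 35 g, through hole 16 mm; the three nuts are alike. Origin: centre of the underside.
- nut3: plain steel hexagon nut lying flat on the bench, 24 mm across flats, 28 mm across corners, 13 mm high, about 35 g, through hole 16 mm; the three nuts are alike. Origin: centre of the underside.
- yellow_pan: Bright yellow pan fixed to the bench, 110 mm (x) by 138 mm (y), 130 mm wide inside; walls 22 mm high, 4 mm thick, at the back (+x) and both sides; front (-x) open, floor flush with the bench (no step). Origin: centre of the footprint at bench height; front edge at x = -55 mm, back wall inner face at x = +51 mm. Stands left or right, turned up to 0.3 rad.
- blue_pan: Blue pan fixed to the bench, 110 mm (x) by 138 mm (y), 130 mm wide inside; walls 22 mm high, 4 mm thick, at the back (+x) and both sides; front (-x) open, floor flush with the bench (no step). Origin: centre of the footprint at bench height; front edge at x = -55 mm, back wall inner face at x = +51 mm. Holds the brass spacer; no nut belongs here.
- bolt: steel bolt standing on its dark hexagon head (24 mm across flats, 10 mm high), shank 16 mm diameter pointing up, 55 mm high overall, between the robot and the nuts; leave alone. Origin: centre of the underside.
- bottle: small red bottle with black cap, 28 mm diameter, 64 mm high, standing between the robot and the nuts; leave alone. Origin: centre of the underside.
- socket: silver socket-wrench socket, 28 mm diameter, 38 mm high, standing between the two pans; leave alone. Origin: centre of the underside.
- spacer: brass spacer ring, 30 mm outside diameter, 16 mm hole, 20 mm high, standing in the blue pan; leave alone. Origin: centre of the underside.
Things that resemble listed ones, but are neither listed nor needed, are in the scene too. What is shaped like the nut3 but green or pink is not meant.

How it is judged (in metres and radians):
At the end, for the whole second after the job is handed in: All three nuts rest on the floor of the yellow pan, each centre between its side walls and at least 12 mm behind its front edge, at rest; bolt, bottle, socket and spacer are upright and within 15 mm of where they started (x of nut1 in the frame of yellow_pan between -0.043 and 0.055 m and y of nut1 in the frame of yellow_pan between -0.068 and 0.068 m and height (world z) of each of nut1, nut2, nut3 below 0.018 m and linear speed of each of nut1, nut2, nut3 below 0.02 m/s and x of nut2 in the frame of yellow_pan between -0.043 and 0.055 m and y of nut2 in the frame of yellow_pan between -0.068 and 0.068 m and x of nut3 in the frame of yellow_pan between -0.043 and 0.055 m and y of nut3 in the frame of yellow_pan between -0.068 and 0.068 m and distance of each of bolt, bottle, spacer, socket from where it was at the start of the episode below 0.015 m and angle between each of bolt, bottle, spacer, socket's own z axis and vertical below 0.25 rad); the robot touches nothing.
It fails at once if a nut is lifted (its origin more than 18 mm above the bench) (height (world z) of any of nut1, nut2, nut3 above 0.018 m).
It fails at once if the bolt is moved more than 15 mm or tipped (distance of bolt from where it was at the start of the episode above 0.015 m or angle between bolt's own z axis and vertical above 0.25 rad).
It fails at once if the red bottle is moved more than 15 mm or tipped (distance of bottle from where it was at the start of the episode above 0.015 m or angle between bottle's own z axis and vertical above 0.25 rad).
It fails at once if the brass spacer is moved more than 15 mm or tipped (distance of spacer from where it was at the start of the episode above 0.015 m or angle between spacer's own z axis and vertical above 0.25 rad).
It fails at once if the socket is moved more than 15 mm or tipped (distance of socket from where it was at the start of the episode above 0.015 m or angle between socket's own z axis and vertical above 0.25 rad).
It also fails if it takes over 72 s, if anything falls off the work surface, if the arm or the gripper's body presses on something with over 40 N, if the wrist force passes 120 N, or if a joint passes its speed limit or range.

## Working session

There is one attempt and no reset: what is moved stays moved. The work goes in short steps, Python scripts to look and compute and a tool call to move; the robot and the scene stay as the last step left them, time stands still between calls to the robot, and variables do not carry over. Pictures are saved under pics/ and viewed, at most 10 in all, crops included, and the job is handed in when it is done.

Besides the shell and the picture viewer there is one more tool, called after "Request:" as name([rows], argument=value, ...), one row to a line, values as JSON. play_rows: Moves the arm, as the interface text tells. Shift numbers are shares of 0.025 m and turn numbers shares of 4 degrees, none past 1 either way. Its arguments: {"type":"object","properties":{"targets":{"type":"array"},"squeeze":{"type":"number"}},"required":["targets"]}

```bash
mkdir -p pics
cat > h.py <<'E'
import numpy as np, cv2
from bench import manip, viewer, workorder, spotter
def ray(pic,px,z):
    K=np.array(pic["mtx"]);T=np.array(pic["camera_from_world"]);R=T[:3,:3];t=T[:3,3]
    d=R.T@np.linalg.inv(K)@np.array([px[0],px[1],1.]);c=-R.T@t
    return (c+d*(z-c[2])/d[2])
def proj(pic,P):
    K=np.array(pic["mtx"]);T=np.array(pic["camera_from_world"])
    q=K@(T[:3,:3]@np.array(P,float)+T[:3,3]);return q[:2]/q[2]
E
python3 - <<'E'
from h import *
o=manip.get_obs();print(o["clock"],o["position"],np.round(o["eef_rot"],3),o["force"])
H={"nut1":7,"yellow_pan":0,"blue_pan":0,"bolt":27,"bottle":32,"socket":19,"spacer":10}
for n in("top","scene"):
    p=viewer.grab_frame(n);cv2.imwrite(f"pics/{n}0.png",p["img"])
    for k in H:
        for r in spotter.search_frame(k,p)[:8]:
            px=np.array(r["location"])*[560,420]
            print(n,k,round(r["p"],2),px.round(),ray(p,px,H[k])[:2].round(1))
E
```

```text
0.0 [140.506959   608.71845342 303.10784607] [[-0.974  0.225 -0.   ]
 [ 0.225  0.974 -0.001]
 [-0.    -0.001 -1.   ]] [ 0.74763727 -0.40587291  0.85712005]
top nut1 0.69 [231. 271.] [427. 164.]
top nut1 0.68 [406. 233.] [ 492.1 -179.2]
top nut1 0.56 [326. 213.] [534.9 -23.9]
top nut1 0.56 [201. 260.] [449.3 220.8]
top nut1 0.42 [171. 239.] [490.3 278.8]
top yellow_pan 0.78 [409. 151.] [ 653.1 -191.7]
top yellow_pan 0.28 [230. 162.] [638.4 162.8]
top blue_pan 0.6 [229. 163.] [637.4 164.9]
top bolt 0.68 [277. 277.] [415.9  73.6]
top bottle 0.66 [366. 281.] [404.7 -94.2]
top socket 0.51 [311. 130.] [695.1   2.6]
top spacer 0.71 [223. 143.] [676.1 173.4]
top spacer 0.49 [367. 281.] [401.7 -99.2]
scene nut1 0.75 [356. 232.] [519.  172.5]
scene nut1 0.63 [180. 176.] [ 503.6 -172.4]
scene nut1 0.6 [417. 238.] [496.6 268.8]
scene nut1 0.5 [249. 209.] [535.8 -16.5]
scene yellow_pan 0.85 [125. 237.] [ 660.7 -191.2]
scene blue_pan 0.62 [333. 296.] [646.8 167. ]
scene bolt 0.56 [319. 174.] [426.   79.3]
scene bolt 0.44 [216. 286.] [706.3   6.2]
scene bottle 0.86 [235. 146.] [413.6 -95.1]
scene socket 0.8 [218. 288.] [704.1   6.4]
scene socket 0.33 [357. 231.] [526.5 174.3]
scene spacer 0.64 [342. 312.] [673.1 186.9]
```

View pics/top0.png

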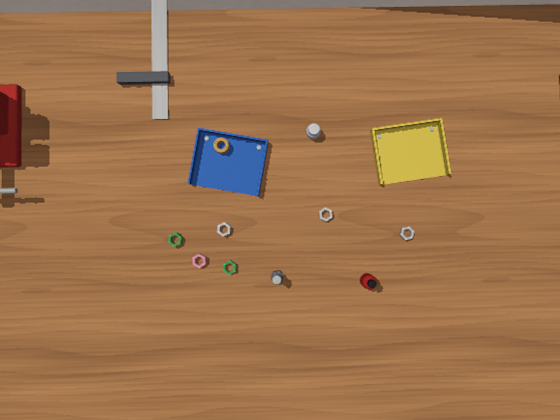

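View pics/scene0.png

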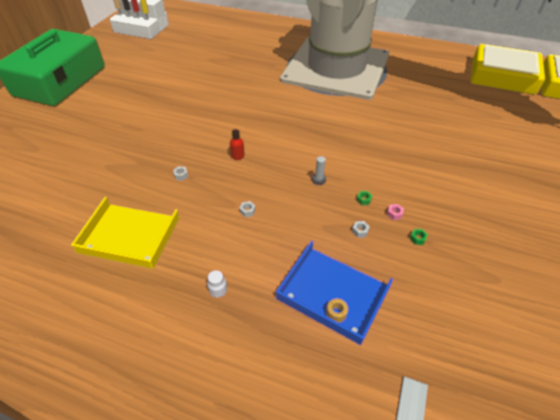

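Top view: steel-nut candidates are at (224,230), (326,215) and (407,233). The look-alikes are green at (176,240) and (230,268), and pink at (199,261). The yellow pan is at (410,152) and opens downward (toward the robot). The bolt is at (277,277), the bottle at (369,281), the socket at (314,131) and the spacer at (221,145). The scene view agrees. I choose the three grey nuts.

Run:
```python
from h import *
P={n:viewer.grab_frame(n) for n in("top","scene")}
for n,seeds in(("top",[(224,230),(326,215),(407,233)]),("scene",[(361,229),(248,209),(180,173)])):
    p=P[n]
    ms=spotter.outline_of("nut1",p)
    for s in seeds:
        best=min(ms,key=lambda r:np.hypot(*(np.array(r["location"])*[560,420]-s)))
        ys,xs=np.nonzero(best["mask"]);c=(xs.mean(),ys.mean())
        print(n,s,round(best["p"],2),np.round(c,1),len(xs),ray(p,c,7)[:2].round(1))
    for k,h in(("bolt",0),("bottle",0),("socket",0),("spacer",10)):
        for r in spotter.outline_of(k,p)[:1]:
            ys,xs=np.nonzero(r["mask"]);print(n,k,round(r["p"],2),xs.mean().round(),ys.mean().round(),[int(v) for v in(xs.min(),xs.max(),ys.min(),ys.max())])
p=P["top"];hsv=cv2.cvtColor(p["img"],cv2.COLOR_BGR2HSV)
m=cv2.inRange(hsv,(24,150,80),(34,255,255));m[:,:350]=0;m[:,470:]=0;m[:100]=0;m[200:]=0
c=max(cv2.findContours(m,0,2)[0],key=cv2.contourArea)
q=cv2.approxPolyDP(cv2.convexHull(c),4,True)[:,0]
for v in q: print(v,"z22",ray(p,v,22)[:2].round(),"z0",ray(p,v,0)[:2].round())
cam=-np.array(p["camera_from_world"])[:3,:3].T@np.array(p["camera_from_world"])[:3,3];print(cam)
a=cv2.resize(p["img"][105:205,350:470],None,fx=4,fy=4,interpolation=2)
b=cv2.resize(p["img"][195:295,160:430],None,fx=2.9,fy=2.9,interpolation=2)
W=np.zeros((600,790,3),np.uint8);W[:290,:783]=b[:290];W[295:595,:480]=a[:300];cv2.imwrite("pics/crop.png",W)
```

```text
top (224, 230) 0.68 [224.1 229. ] 95 [508.  175.3]
top (326, 215) 0.61 [406.7 232.5] 121 [ 493.3 -180. ]
top (407, 233) 0.61 [406.7 232.5] 121 [ 493.3 -180. ]
top bolt 0.66 278.0 277.0 [272, 283, 271, 283]
top bottle 0.6 368.0 281.0 [360, 376, 273, 289]
top socket 0.49 313.0 131.0 [307, 320, 124, 138]
top spacer 0.47 222.0 145.0 [214, 229, 138, 153]
scene (361, 229) 0.66 [359.6 229.7] 218 [512.9 176.9]
scene (248, 209) 0.55 [246.7 209.3] 205 [537.1 -19.7]
scene (180, 173) 0.55 [179.8 173.3] 136 [ 496.9 -176.5]
scene bolt 0.58 319.0 171.0 [312, 325, 156, 184]
scene bottle 0.63 236.0 146.0 [229, 244, 129, 161]
scene socket 0.77 216.0 284.0 [208, 225, 271, 296]
scene spacer 0.96 337.0 310.0 [326, 348, 298, 322]
[441 118] z22 [ 714. -250.] z0 [ 719. -258.]
[450 173] z22 [ 606. -264.] z0 [ 609. -271.]
[379 184] z22 [ 588. -126.] z0 [ 590. -130.]
[371 130] z22 [ 693. -113.] z0 [ 697. -118.]
[518.02888346  57.16803051 914.43557374]
```

View pics/crop.png

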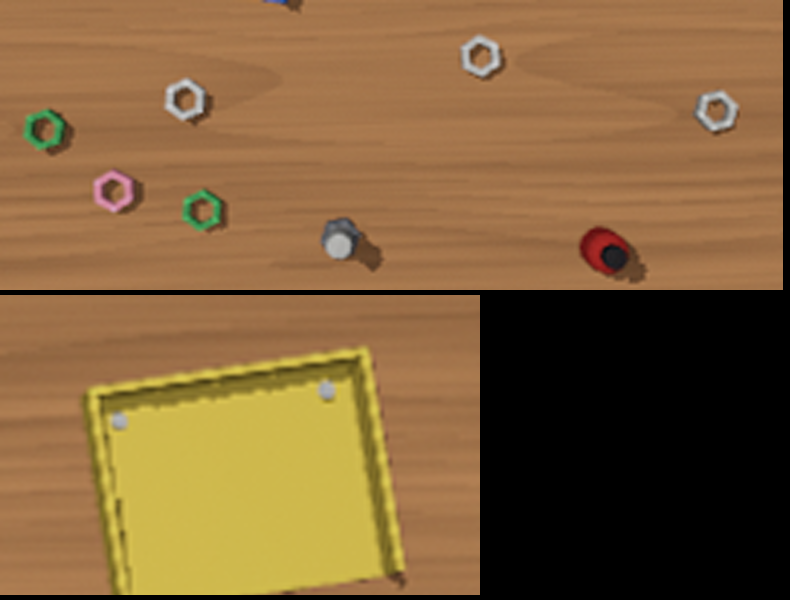

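The crop confirms it: the three grey nuts are plain steel, the two green and one pink are look-alikes, and the pan is open at the bottom. By triangulation the nuts are at about A(510,176), B(536,-20) and C(495,-178). The pan centre is (650,-188), yaw about 8°.

I'll push with a nearly shut, roughly 45 mm wide two-finger rake. First B and then A go along the pan's -y to its front, then each nut goes in along +x.

Request:
play_rows([
  {"delta_pos": [-0.85, -0.81, 0], "rotation": [0, 0, 0], "hand": 0.2},
  {"delta_pos": [-0.85, -0.81, 0], "rotation": [0, 0, 0], "hand": 0.2},
  {"delta_pos": [-0.85, -0.81, 0], "rotation": [0, 0, 0], "hand": 0.2},
  {"delta_pos": [-0.85, -0.81, 0], "rotation": [0, 0, 0], "hand": 0.2},
  {"delta_pos": [-0.85, -0.81, 0], "rotation": [0, 0, 0], "hand": 0.2},
  {"delta_pos": [-0.85, -0.81, 0], "rotation": [0, 0, 0], "hand": 0.2},
  {"delta_pos": [-0.85, -0.81, 0], "rotation": [0, 0, 0], "hand": 0.2},
  {"delta_pos": [-0.85, -0.81, 0], "rotation": [0, 0, 0], "hand": 0.2},
], squeeze=20)

```text
clock: 2.07
position: [270.4, 411.6, 304.1]
eef_rot: [[-0.974, 0.225, 0.0], [0.225, 0.974, 0.001], [0.0, 0.001, -1.0]]
force: [0.5, 0.9, -0.6]
gripper_width: 16.9
finger_force: 0.0
```

Request:
play_rows([
  {"delta_pos": [-0.85, -0.81, 0], "rotation": [0, 0, 0], "hand": 0.2},
  {"delta_pos": [-0.85, -0.81, 0], "rotation": [0, 0, 0], "hand": 0.2},
  {"delta_pos": [-0.85, -0.81, 0], "rotation": [0, 0, 0], "hand": 0.2},
  {"delta_pos": [-0.85, -0.81, 0], "rotation": [0, 0, 0], "hand": 0.2},
  {"delta_pos": [-0.85, -0.81, 0], "rotation": [0, 0, 0], "hand": 0.2},
  {"delta_pos": [-0.85, -0.81, 0], "rotation": [0, 0, 0], "hand": 0.2},
  {"delta_pos": [-0.85, -0.81, 0], "rotation": [0, 0, 0], "hand": 0.2},
  {"delta_pos": [-0.85, -0.81, 0], "rotation": [0, 0, 0], "hand": 0.2},
])

```text
clock: 2.73
position: [399.5, 215.5, 304.2]
eef_rot: [[-0.974, 0.225, 0.0], [0.225, 0.974, 0.001], [-0.0, 0.001, -1.0]]
force: [1.2, 0.5, 0.6]
gripper_width: 16.6
finger_force: 0.0
```

Request:
play_rows([
  {"delta_pos": [-0.85, -0.81, 0], "rotation": [0, 0, 0], "hand": 0.2},
  {"delta_pos": [-0.85, -0.81, 0], "rotation": [0, 0, 0], "hand": 0.2},
  {"delta_pos": [-0.85, -0.81, 0], "rotation": [0, 0, 0], "hand": 0.2},
  {"delta_pos": [-0.85, -0.81, 0], "rotation": [0, 0, 0], "hand": 0.2},
  {"delta_pos": [-0.85, -0.81, 0], "rotation": [0, 0, 0], "hand": 0.2},
  {"delta_pos": [-0.85, -0.81, 0], "rotation": [0, 0, 0], "hand": 0.2},
  {"delta_pos": [-0.85, -0.81, 0], "rotation": [0, 0, 0], "hand": 0.2},
  {"delta_pos": [-0.85, -0.81, 0], "rotation": [0, 0, 0], "hand": 0.2},
])

```text
clock: 3.4
position: [528.8, 19.5, 304.2]
eef_rot: [[-0.974, 0.225, 0.001], [0.225, 0.974, 0.0], [-0.001, 0.001, -1.0]]
force: [0.1, -0.4, 0.6]
gripper_width: 17.3
finger_force: 0.0
```

Request:
play_rows([
  {"delta_pos": [0, 0, 0.7], "rotation": [0, 0, 1], "hand": 0.2},
  {"delta_pos": [0, 0, 0.7], "rotation": [0, 0, 1], "hand": 0.2},
  {"delta_pos": [0, 0, 0.7], "rotation": [0, 0, 1], "hand": 0.2},
  {"delta_pos": [0, 0, 0.7], "rotation": [0, 0, 1], "hand": 0.2},
  {"delta_pos": [0, 0, 0.7], "rotation": [0, 0, 1], "hand": 0.2},
  {"delta_pos": [0, 0, 0.7], "rotation": [0, 0, 1], "hand": 0.2},
  {"delta_pos": [0, 0, 0.7], "rotation": [0, 0, 1], "hand": 0.2},
  {"delta_pos": [0, 0, 0.7], "rotation": [0, 0, 1], "hand": 0.2},
])

```text
clock: 4.07
position: [528.2, 20.8, 163.2]
eef_rot: [[-0.705, 0.709, 0.0], [0.709, 0.705, 0.0], [-0.0, 0.0, -1.0]]
force: [-0.3, 0.6, -0.3]
gripper_width: 16.6
finger_force: 0.0
```

Request:
play_rows([
  {"delta_pos": [0, 0, 0], "rotation": [0, 0, 1], "hand": 0.2},
  {"delta_pos": [0, 0, 0], "rotation": [0, 0, 1], "hand": 0.2},
  {"delta_pos": [0, 0, 0], "rotation": [0, 0, 1], "hand": 0.2},
  {"delta_pos": [0, 0, 0], "rotation": [0, 0, 1], "hand": 0.2},
  {"delta_pos": [0, 0, 0], "rotation": [0, 0, 1], "hand": 0.2},
  {"delta_pos": [0, 0, 0], "rotation": [0, 0, 1], "hand": 0.2},
  {"delta_pos": [0, 0, 0], "rotation": [0, 0, 1], "hand": 0.2},
  {"delta_pos": [0, 0, 0], "rotation": [0, 0, 1], "hand": 0.2},
])

```text
clock: 4.73
position: [528.3, 20.9, 164.0]
eef_rot: [[-0.222, 0.975, 0.0], [0.975, 0.222, 0.0], [0.0, 0.0, -1.0]]
force: [-0.2, 0.0, 0.3]
gripper_width: 17.1
finger_force: 0.0
```

```bash
cat >> h.py <<'E'
def go(*tg):
    """print tool-axis units (mm/25, deg/4) from the present pose to each (x,y,z,theta), turn listed apart"""
    o=manip.get_obs();R=np.array(o["eef_rot"]);p=np.array(o["position"]);th=np.degrees(np.arctan2(R[1,0],R[0,0]))
    print("t",round(o["clock"],2),"pos",p.round(1),"th",round(th,1),"tilt",R[:2,2].round(3),"F",np.round(o["force"],1),"w",round(o["gripper_width"],1),"q",np.round(o["qpos"]))
    for t in tg:
        d=R.T@(np.array(t[:3])-p)/25;print(t,"units",d.round(2),"turn",round(-(t[3]-th)/4,2))
def w(lx,ly,c=(650,-188),a=8.):
    a=np.radians(a);return (round(c[0]+lx*np.cos(a)-ly*np.sin(a)),round(c[1]+lx*np.sin(a)+ly*np.cos(a)))
E
python3 -c "
from h import *
go((530,20,110,98),(530,20,78,98))"
```

```text
t 4.73 pos [528.3  20.9 164. ] th 102.8 tilt [0. 0.] F [-0.2  0.   0.3] w 17.1 q [-42.  17.  40. 109. -13.  58.  16.]
(530, 20, 110, 98) units [-0.05  0.06  2.16] turn 1.2
(530, 20, 78, 98) units [-0.05  0.06  3.44] turn 1.2
```

Request:
play_rows([
  {"delta_pos": [0, 0, 0.9], "rotation": [0, 0, 1], "hand": 0.2},
  {"delta_pos": [0, 0, 0.9], "rotation": [0, 0, 0.2], "hand": 0.2},
  {"delta_pos": [0, 0, 0.9], "rotation": [0, 0, 0], "hand": 0.2},
  {"delta_pos": [0, 0, 0.4], "rotation": [0, 0, 0], "hand": 0.2},
  {"delta_pos": [0, 0, 0.2], "rotation": [0, 0, 0], "hand": 0.2},
  {"delta_pos": [0, 0, 0.16], "rotation": [0, 0, 0], "hand": 0.2},
  {"delta_pos": [0, 0, 0], "rotation": [0, 0, 0], "hand": 0.2},
])

```text
clock: 5.32
position: [528.4, 20.8, 77.6]
eef_rot: [[-0.143, 0.99, 0.0], [0.99, 0.143, 0.0], [0.0, 0.0, -1.0]]
force: [0.0, 0.5, -0.1]
gripper_width: 17.4
finger_force: 0.0
```

Request:
play_rows([
  {"delta_pos": [-0.2, 0, 0], "rotation": [0, 0, 0], "hand": 0.2},
  {"delta_pos": [-0.2, 0, 0], "rotation": [0, 0, 0], "hand": 0.2},
  {"delta_pos": [-0.2, 0, 0], "rotation": [0, 0, 0], "hand": 0.2},
  {"delta_pos": [-0.2, 0, 0], "rotation": [0, 0, 0], "hand": 0.2},
  {"delta_pos": [-0.3, 0, 0], "rotation": [0, 0, 0], "hand": 0.2},
  {"delta_pos": [-0.4, 0, 0], "rotation": [0, 0, 0], "hand": 0.2},
  {"delta_pos": [-0.4, 0, 0], "rotation": [0, 0, 0], "hand": 0.2},
  {"delta_pos": [-0.3, 0, 0], "rotation": [0, 0, 0], "hand": 0.2},
])

```text
clock: 5.98
position: [536.2, -35.4, 77.5]
eef_rot: [[-0.142, 0.99, 0.0], [0.99, 0.142, -0.0], [-0.0, 0.0, -1.0]]
force: [-0.4, 0.1, 0.5]
gripper_width: 17.2
finger_force: 0.4
```

```bash
python3 -c "
from h import *
x,y=w(-90,-10);go((x,y,77,98))
p=viewer.grab_frame('scene');cv2.imwrite('pics/s1.png',cv2.resize(p['img'][100:310,60:340],None,fx=2.7,fy=2.7))
for r in spotter.search_frame('nut1',p): print(round(r['p'],2),ray(p,np.array(r['location'])*[560,420],7)[:2].round())"
```

```text
t 5.98 pos [536.2 -35.4  77.5] th 98.1 tilt [ 0. -0.] F [-0.4  0.1  0.5] w 17.2 q [-33.  26.  37. 111. -21.  49.  24.]
(562, -210, 77, 98) units [-7.06  0.03  0.02] turn 0.04
0.72 [459. 226.]
0.7 [ 498. -170.]
0.67 [514. 174.]
0.5 [498. 272.]
0.46 [444. 166.]
0.41 [544. -52.]
```

View pics/s1.png

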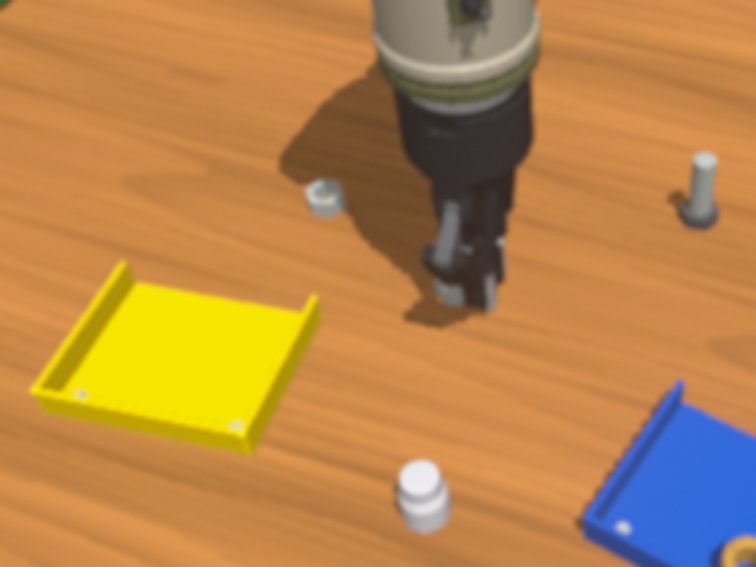

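The nut sits against the fingers' front (crop px ~445,290) and is moving with them. The unpushed nut, bolt and socket are undisturbed. Continuing.

Request:
play_rows([
  {"delta_pos": [-0.25, 0, 0], "rotation": [0, 0, 0], "hand": 0.2},
  {"delta_pos": [-0.35, 0, 0], "rotation": [0, 0, 0], "hand": 0.2},
  {"delta_pos": [-0.45, 0, 0], "rotation": [0, 0, 0], "hand": 0.2},
  {"delta_pos": [-0.5, 0, 0], "rotation": [0, 0, 0], "hand": 0.2},
  {"delta_pos": [-0.5, 0, 0], "rotation": [0, 0, 0], "hand": 0.2},
  {"delta_pos": [-0.5, 0, 0], "rotation": [0, 0, 0], "hand": 0.2},
  {"delta_pos": [-0.5, 0, 0], "rotation": [0, 0, 0], "hand": 0.2},
  {"delta_pos": [-0.5, 0, 0], "rotation": [0, 0, 0], "hand": 0.2},
])

```text
clock: 6.75
position: [548.8, -123.1, 77.4]
eef_rot: [[-0.142, 0.99, -0.0], [0.99, 0.142, -0.0], [0.0, -0.0, -1.0]]
force: [0.4, -1.0, 0.4]
gripper_width: 17.3
finger_force: 0.1
```

Request:
play_rows([
  {"delta_pos": [-0.5, 0, 0], "rotation": [0, 0, 0], "hand": 0.2},
  {"delta_pos": [-0.5, 0, 0], "rotation": [0, 0, 0], "hand": 0.2},
  {"delta_pos": [-0.5, 0, 0], "rotation": [0, 0, 0], "hand": 0.2},
  {"delta_pos": [-0.5, 0, 0], "rotation": [0, 0, 0], "hand": 0.2},
  {"delta_pos": [-0.5, 0, 0], "rotation": [0, 0, 0], "hand": 0.2},
  {"delta_pos": [-0.4, 0, 0], "rotation": [0, 0, 0], "hand": 0.2},
  {"delta_pos": [-0.3, 0, 0], "rotation": [0, 0, 0], "hand": 0.2},
  {"delta_pos": [-0.2, 0, 0], "rotation": [0, 0, 0], "hand": 0.2},
])

```text
clock: 7.42
position: [560.8, -206.8, 77.4]
eef_rot: [[-0.142, 0.99, -0.0], [0.99, 0.142, -0.0], [-0.0, -0.0, -1.0]]
force: [-0.1, 1.2, 0.1]
gripper_width: 17.2
finger_force: 0.1
```

Request:
play_rows([
  {"delta_pos": [0.4, 0, 0], "rotation": [0, 0, 0], "hand": 0.2},
  {"delta_pos": [0.6, 0, -0.4], "rotation": [0, 0, 0], "hand": 0.2},
  {"delta_pos": [0.6, 0, -0.7], "rotation": [0, 0, 0], "hand": 0.2},
  {"delta_pos": [0.6, 0, -0.7], "rotation": [0, 0, 0], "hand": 0.2},
])

```text
clock: 7.75
position: [552.4, -149.5, 122.3]
eef_rot: [[-0.143, 0.99, -0.002], [0.99, 0.143, 0.001], [0.001, -0.002, -1.0]]
force: [1.2, -0.5, 0.7]
gripper_width: 17.1
finger_force: 0.0
```

```bash
python3 -c "
from h import *
go((505,213,125,98),(505,213,77.5,98))
for n in('scene','top'):
  p=viewer.grab_frame(n);cv2.imwrite('pics/%s2.png'%n,p['img'])
  for r in spotter.search_frame('nut1',p): print(n,round(r['p'],2),ray(p,np.array(r['location'])*[560,420],7)[:2].round())"
```

```text
t 7.75 pos [ 552.4 -149.5  122.3] th 98.2 tilt [-0.002  0.001] F [ 1.2 -0.5  0.7] w 17.1 q [-22.  27.  40. 104. -20.  56.  35.]
(505, 213, 125, 98) units [14.62  0.2  -0.1 ] turn 0.06
(505, 213, 77.5, 98) units [14.62  0.2   1.8 ] turn 0.06
scene 0.68 [498. 266.]
scene 0.62 [ 566. -226.]
scene 0.61 [454. 223.]
scene 0.56 [517. 180.]
scene 0.55 [441. 168.]
scene 0.54 [ 496. -166.]
top 0.59 [492. 278.]
```

View pics/scene2.png

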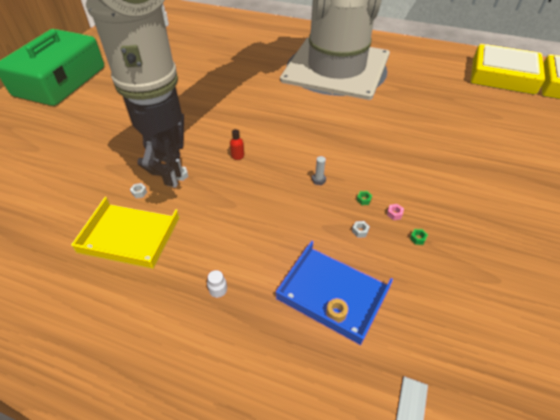

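Nut B now lies in front of the yellow pan (px 138,190; about (565,-229)), with everything else in place. Next is nut A.

Request:
play_rows([
  {"delta_pos": [0.9, 0, 0], "rotation": [0, 0, 0], "hand": 0.2},
  {"delta_pos": [1, 0.1, 0], "rotation": [0, 0, 0], "hand": 0.2},
  {"delta_pos": [1, 0.1, 0], "rotation": [0, 0, 0], "hand": 0.2},
  {"delta_pos": [1, 0, 0], "rotation": [0, 0, 0], "hand": 0.2},
  {"delta_pos": [1, 0, 0], "rotation": [0, 0, 0], "hand": 0.2},
  {"delta_pos": [1, 0, 0], "rotation": [0, 0, 0], "hand": 0.2},
  {"delta_pos": [1, 0, 0], "rotation": [0, 0, 0], "hand": 0.2},
  {"delta_pos": [1, 0, 0], "rotation": [0, 0, 0], "hand": 0.2},
])

```text
clock: 8.62
position: [529.1, 45.5, 121.5]
eef_rot: [[-0.142, 0.99, -0.001], [0.99, 0.142, -0.001], [-0.0, -0.001, -1.0]]
force: [0.1, -0.5, 0.1]
gripper_width: 16.8
finger_force: 0.0
```

Request:
play_rows([
  {"delta_pos": [1, 0, 0], "rotation": [0, 0, 0], "hand": 0.2},
  {"delta_pos": [1, 0, 0], "rotation": [0, 0, 0], "hand": 0.2},
  {"delta_pos": [1, 0, 0], "rotation": [0, 0, 0], "hand": 0.2},
  {"delta_pos": [1, 0, 0], "rotation": [0, 0, 0], "hand": 0.2},
  {"delta_pos": [1, 0, 0], "rotation": [0, 0, 0], "hand": 0.2},
  {"delta_pos": [1, 0, 0], "rotation": [0, 0, 0], "hand": 0.2},
  {"delta_pos": [0.7, 0, 0], "rotation": [0, 0, 0], "hand": 0.2},
  {"delta_pos": [0, 0, 0], "rotation": [0, 0, 0], "hand": 0.2},
])

```text
clock: 9.28
position: [504.7, 214.6, 121.3]
eef_rot: [[-0.147, 0.989, -0.001], [0.989, 0.147, 0.001], [0.001, -0.001, -1.0]]
force: [-0.1, -0.2, -1.0]
gripper_width: 17.4
finger_force: 0.0
```

```bash
python3 -c "
from h import *
go((505,213,77.5,98))"
```

```text
t 9.28 pos [504.7 214.6 121.3] th 98.5 tilt [-0.001  0.001] F [-0.1 -0.2 -1. ] w 17.4 q [-57.  22.  34. 108. -15.  54.  -7.]
(505, 213, 77.5, 98) units [-0.07  0.01  1.75] turn 0.12
```

Request:
play_rows([
  {"delta_pos": [0, 0, 0.7], "rotation": [0, 0, 0.1], "hand": 0.2},
  {"delta_pos": [0, 0, 0.6], "rotation": [0, 0, 0], "hand": 0.2},
  {"delta_pos": [0, 0, 0.3], "rotation": [0, 0, 0], "hand": 0.2},
  {"delta_pos": [0, 0, 0.15], "rotation": [0, 0, 0], "hand": 0.2},
  {"delta_pos": [-0.2, 0, 0], "rotation": [0, 0, 0], "hand": 0.2},
  {"delta_pos": [-0.2, 0, 0], "rotation": [0, 0, 0], "hand": 0.2},
  {"delta_pos": [-0.2, 0, 0], "rotation": [0, 0, 0], "hand": 0.2},
  {"delta_pos": [-0.2, 0, 0], "rotation": [0, 0, 0], "hand": 0.2},
])

```text
clock: 9.95
position: [509.1, 190.2, 79.3]
eef_rot: [[-0.135, 0.991, 0.001], [0.991, 0.135, 0.001], [0.0, 0.001, -1.0]]
force: [-1.1, -0.4, 1.2]
gripper_width: 17.3
finger_force: 0.1
```

Request:
play_rows([
  {"delta_pos": [-0.3, 0, 0], "rotation": [0, 0, 0], "hand": 0.2},
  {"delta_pos": [-0.4, 0, 0], "rotation": [0, 0, 0], "hand": 0.2},
  {"delta_pos": [-0.5, 0, 0], "rotation": [0, 0, 0], "hand": 0.2},
  {"delta_pos": [-0.5, 0, 0], "rotation": [0, 0, 0], "hand": 0.2},
  {"delta_pos": [-0.5, 0, 0], "rotation": [0, 0, 0], "hand": 0.2},
  {"delta_pos": [-0.5, 0, 0], "rotation": [0, 0, 0], "hand": 0.2},
  {"delta_pos": [-0.5, 0, 0], "rotation": [0, 0, 0], "hand": 0.2},
  {"delta_pos": [-0.4, 0, 0], "rotation": [0, 0, 0], "hand": 0.2},
])

```text
clock: 10.62
position: [521.0, 99.9, 78.7]
eef_rot: [[-0.135, 0.991, 0.0], [0.991, 0.135, -0.0], [-0.0, 0.0, -1.0]]
force: [0.4, -0.1, 0.4]
gripper_width: 17.1
finger_force: 0.2
```

```bash
python3 -c "
from h import *
x,y=w(-90,37);go((x,y,77,98))
p=viewer.grab_frame('scene')
for r in spotter.search_frame('nut1',p): print(round(r['p'],2),ray(p,np.array(r['location'])*[560,420],7)[:2].round())"
```

```text
t 10.62 pos [521.   99.9  78.7] th 97.7 tilt [ 0. -0.] F [ 0.4 -0.1  0.4] w 17.1 q [-45.  25.  35. 112. -18.  49.   7.]
(556, -164, 77, 98) units [-10.65  -0.03   0.07] turn -0.06
0.76 [433. 165.]
0.7 [453. 228.]
0.64 [494. 269.]
0.52 [534.  76.]
0.47 [ 494. -174.]
```

Request:
play_rows([
  {"delta_pos": [-0.25, 0, 0.05], "rotation": [0, 0, 0], "hand": 0.2},
  {"delta_pos": [-0.35, 0, 0], "rotation": [0, 0, 0], "hand": 0.2},
  {"delta_pos": [-0.5, 0, 0], "rotation": [0, 0, 0], "hand": 0.2},
  {"delta_pos": [-0.5, 0, 0], "rotation": [0, 0, 0], "hand": 0.2},
  {"delta_pos": [-0.5, 0, 0], "rotation": [0, 0, 0], "hand": 0.2},
  {"delta_pos": [-0.5, 0, 0], "rotation": [0, 0, 0], "hand": 0.2},
  {"delta_pos": [-0.5, 0, 0], "rotation": [0, 0, 0], "hand": 0.2},
  {"delta_pos": [-0.5, 0, 0], "rotation": [0, 0, 0], "hand": 0.2},
])

```text
clock: 11.38
position: [533.0, 11.2, 77.4]
eef_rot: [[-0.136, 0.991, -0.0], [0.991, 0.136, -0.0], [-0.0, -0.0, -1.0]]
force: [0.3, 0.5, 0.3]
gripper_width: 16.8
finger_force: 0.1
```

Request:
play_rows([
  {"delta_pos": [-0.5, 0, 0], "rotation": [0, 0, 0], "hand": 0.2},
  {"delta_pos": [-0.5, 0, 0], "rotation": [0, 0, 0], "hand": 0.2},
  {"delta_pos": [-0.5, 0, 0], "rotation": [0, 0, 0], "hand": 0.2},
  {"delta_pos": [-0.5, 0, 0], "rotation": [0, 0, 0], "hand": 0.2},
  {"delta_pos": [-0.5, 0, 0], "rotation": [0, 0, 0], "hand": 0.2},
  {"delta_pos": [-0.5, 0, 0], "rotation": [0, 0, 0], "hand": 0.2},
  {"delta_pos": [-0.5, 0, 0], "rotation": [0, 0, 0], "hand": 0.2},
  {"delta_pos": [-0.4, 0, 0], "rotation": [0, 0, 0], "hand": 0.2},
])

```text
clock: 12.05
position: [546.2, -85.7, 77.4]
eef_rot: [[-0.135, 0.991, -0.0], [0.991, 0.135, -0.0], [-0.0, -0.0, -1.0]]
force: [-0.1, 0.2, 0.1]
gripper_width: 17.4
finger_force: 0.1
```

```bash
python3 -c "
from h import *
x,y=w(-90,37);go((x,y,77,98))
p=viewer.grab_frame('scene')
for r in spotter.search_frame('nut1',p): print(round(r['p'],2),ray(p,np.array(r['location'])*[560,420],7)[:2].round())"
```

```text
t 12.05 pos [546.2 -85.7  77.4] th 97.8 tilt [-0. -0.] F [-0.1  0.2  0.1] w 17.4 q [-26.  28.  36. 109. -21.  50.  29.]
(556, -164, 77, 98) units [-3.15 -0.03  0.02] turn -0.06
0.76 [ 564. -225.]
0.74 [ 494. -173.]
0.61 [462. 227.]
0.55 [495. 268.]
0.51 [ 558. -113.]
0.5 [437. 168.]
```

Request:
play_rows([
  {"delta_pos": [-0.3, 0, 0], "rotation": [0, 0, 0], "hand": 0.2},
  {"delta_pos": [-0.5, 0, 0], "rotation": [0, 0, 0], "hand": 0.2},
  {"delta_pos": [-0.5, 0, 0], "rotation": [0, 0, 0], "hand": 0.2},
  {"delta_pos": [-0.5, 0, 0], "rotation": [0, 0, 0], "hand": 0.2},
  {"delta_pos": [-0.5, 0, 0], "rotation": [0, 0, 0], "hand": 0.2},
  {"delta_pos": [-0.4, 0, 0], "rotation": [0, 0, 0], "hand": 0.2},
  {"delta_pos": [-0.3, 0, 0], "rotation": [0, 0, 0], "hand": 0.2},
  {"delta_pos": [-0.15, 0, 0], "rotation": [0, 0, 0], "hand": 0.2},
])

```text
clock: 12.82
position: [556.9, -163.7, 77.4]
eef_rot: [[-0.134, 0.991, 0.0], [0.991, 0.134, -0.0], [-0.0, -0.0, -1.0]]
force: [-0.5, 0.3, -0.1]
gripper_width: 17.2
finger_force: 0.1
```

Request:
play_rows([
  {"delta_pos": [0.4, 0, 0], "rotation": [0, 0, 0], "hand": 0.2},
  {"delta_pos": [0.5, 0, -0.4], "rotation": [0, 0, 0], "hand": 0.2},
  {"delta_pos": [0, 0, -0.8], "rotation": [0, 0, 1], "hand": 0.2},
  {"delta_pos": [0, 0, -0.7], "rotation": [0, 0, 1], "hand": 0.2},
  {"delta_pos": [0, 0, 0], "rotation": [0, 0, 1], "hand": 0.2},
  {"delta_pos": [0, 0, 0], "rotation": [0, 0, 1], "hand": 0.2},
  {"delta_pos": [0, 0, 0], "rotation": [0, 0, 1], "hand": 0.2},
  {"delta_pos": [0, 0, 0], "rotation": [0, 0, 1], "hand": 0.2},
])

```text
clock: 13.48
position: [553.9, -138.0, 124.9]
eef_rot: [[0.281, 0.96, -0.0], [0.96, -0.281, 0.001], [0.001, -0.0, -1.0]]
force: [0.8, -0.3, -0.4]
gripper_width: 17.2
finger_force: 0.0
```

Request:
play_rows([
  {"delta_pos": [0, 0, 0], "rotation": [0, 0, 1], "hand": 0.2},
  {"delta_pos": [0, 0, 0], "rotation": [0, 0, 1], "hand": 0.2},
  {"delta_pos": [0, 0, 0], "rotation": [0, 0, 1], "hand": 0.2},
  {"delta_pos": [0, 0, 0], "rotation": [0, 0, 1], "hand": 0.2},
  {"delta_pos": [0, 0, 0], "rotation": [0, 0, 1], "hand": 0.2},
  {"delta_pos": [0, 0, 0], "rotation": [0, 0, 1], "hand": 0.2},
  {"delta_pos": [0, 0, 0], "rotation": [0, 0, 1], "hand": 0.2},
  {"delta_pos": [0, 0, 0], "rotation": [0, 0, 1], "hand": 0.2},
])

```text
clock: 14.15
position: [553.9, -138.0, 124.7]
eef_rot: [[0.747, 0.665, -0.0], [0.665, -0.747, 0.001], [0.0, -0.001, -1.0]]
force: [0.2, -1.0, -0.3]
gripper_width: 16.9
finger_force: 0.0
```

Request:
play_rows([
  {"delta_pos": [0, 0, 0], "rotation": [0, 0, 1], "hand": 0.2},
  {"delta_pos": [0, 0, 0], "rotation": [0, 0, 1], "hand": 0.2},
  {"delta_pos": [0, 0, 0], "rotation": [0, 0, 1], "hand": 0.2},
  {"delta_pos": [0, 0, 0], "rotation": [0, 0, 1], "hand": 0.2},
  {"delta_pos": [0, 0, 0], "rotation": [0, 0, 1], "hand": 0.2},
  {"delta_pos": [0, 0, 0], "rotation": [0, 0, 1], "hand": 0.2},
  {"delta_pos": [0, 0, 0], "rotation": [0, 0, 1], "hand": 0.2},
  {"delta_pos": [0, 0, 0], "rotation": [0, 0, 1], "hand": 0.2},
])

```text
clock: 14.82
position: [553.9, -138.0, 124.6]
eef_rot: [[0.986, 0.168, -0.0], [0.168, -0.986, 0.001], [-0.0, -0.001, -1.0]]
force: [0.1, -1.1, -1.0]
gripper_width: 17.1
finger_force: 0.0
```

```bash
python3 -c "
from h import *
x,y=w(-133,-29);go((x,y,125,8),(x,y,77,8))
for n in('scene','top'):
  p=viewer.grab_frame(n);cv2.imwrite('pics/%s3.png'%n,p['img'])
  for r in spotter.search_frame('nut1',p): print(n,round(r['p'],2),ray(p,np.array(r['location'])*[560,420],7)[:2].round())"
```

```text
t 14.82 pos [ 553.9 -138.   124.6] th 9.7 tilt [-0.     0.001] F [ 0.1 -1.1 -1. ] w 17.1 q [-36.  34.  58. 105. -33.  60. -45.]
(522, -235, 125, 8) units [-1.91  3.61 -0.02] turn 0.42
(522, -235, 77, 8) units [-1.91  3.61  1.9 ] turn 0.42
scene 0.72 [ 562. -184.]
scene 0.63 [497. 270.]
scene 0.5 [455. 226.]
scene 0.44 [440. 166.]
scene 0.37 [ 391. -106.]
top 0.67 [446. 219.]
top 0.52 [494. 277.]
top 0.4 [441. 174.]
```

View pics/scene3.png

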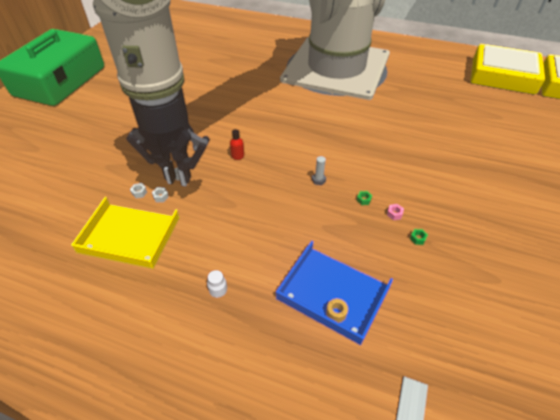

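A and B lie side by side in front of the pan (px 159,194 and 138,190). C is hidden behind the gripper. Pushing B in now.

Request:
play_rows([
  {"delta_pos": [-0.48, 0.9, 0], "rotation": [0, 0, 0.42], "hand": 0.2},
  {"delta_pos": [-0.5, 0.9, 0], "rotation": [0, 0, 0], "hand": 0.2},
  {"delta_pos": [-0.5, 0.9, 0], "rotation": [0, 0, 0], "hand": 0.2},
  {"delta_pos": [-0.55, 0.85, 0], "rotation": [0, 0, 0], "hand": 0.2},
  {"delta_pos": [0, 0, 0.7], "rotation": [0, 0, 0], "hand": 0.2},
  {"delta_pos": [0, 0, 0.7], "rotation": [0, 0, 0], "hand": 0.2},
  {"delta_pos": [0, 0, 0.35], "rotation": [0, 0, 0], "hand": 0.2},
  {"delta_pos": [0, 0, 0.14], "rotation": [0, 0, 0], "hand": 0.2},
])

```text
clock: 15.68
position: [516.4, -234.2, 76.3]
eef_rot: [[0.99, 0.143, -0.002], [0.143, -0.99, 0.001], [-0.002, -0.001, -1.0]]
force: [0.4, -0.3, -0.3]
gripper_width: 17.2
finger_force: 0.0
```

Request:
play_rows([
  {"delta_pos": [0.2, 0, 0], "rotation": [0, 0, 0], "hand": 0.2},
  {"delta_pos": [0.2, 0, 0], "rotation": [0, 0, 0], "hand": 0.2},
  {"delta_pos": [0.2, 0, 0], "rotation": [0, 0, 0], "hand": 0.2},
  {"delta_pos": [0.2, 0, 0], "rotation": [0, 0, 0], "hand": 0.2},
  {"delta_pos": [0.25, 0, 0], "rotation": [0, 0, 0], "hand": 0.2},
  {"delta_pos": [0.35, 0, 0], "rotation": [0, 0, 0], "hand": 0.2},
  {"delta_pos": [0.45, 0, 0], "rotation": [0, 0, 0], "hand": 0.2},
  {"delta_pos": [0.4, 0, 0], "rotation": [0, 0, 0], "hand": 0.2},
])

```text
clock: 16.35
position: [573.8, -226.6, 77.7]
eef_rot: [[0.99, 0.142, 0.0], [0.142, -0.99, 0.0], [0.0, -0.0, -1.0]]
force: [-0.8, 0.0, 0.3]
gripper_width: 17.0
finger_force: 0.2
```

```bash
python3 -c "
from h import *
x,y=w(0,-29);go((x,y,77,8))
p=viewer.grab_frame('scene')
for r in spotter.search_frame('nut1',p): print(round(r['p'],2),ray(p,np.array(r['location'])*[560,420],7)[:2].round())"
```

```text
t 16.35 pos [ 573.8 -226.6   77.7] th 8.1 tilt [0. 0.] F [-0.8  0.   0.3] w 17.0 q [-21.  42.  52.  99. -38.  58. -37.]
(654, -217, 77, 8) units [3.23 0.07 0.03] turn 0.04
0.77 [454. 222.]
0.73 [444. 166.]
0.66 [ 492. -175.]
0.65 [ 588. -223.]
0.52 [497. 269.]
```

Request:
play_rows([
  {"delta_pos": [0.3, 0, 0], "rotation": [0, 0, 0], "hand": 0.2},
  {"delta_pos": [0.5, 0, 0], "rotation": [0, 0, 0], "hand": 0.2},
  {"delta_pos": [0.5, 0, 0], "rotation": [0, 0, 0], "hand": 0.2},
  {"delta_pos": [0.5, 0, 0], "rotation": [0, 0, 0], "hand": 0.2},
  {"delta_pos": [0.5, 0, 0], "rotation": [0, 0, 0], "hand": 0.2},
  {"delta_pos": [0.4, 0, 0], "rotation": [0, 0, 0], "hand": 0.2},
  {"delta_pos": [0.3, 0, 0], "rotation": [0, 0, 0], "hand": 0.2},
  {"delta_pos": [0.2, 0, 0], "rotation": [0, 0, 0], "hand": 0.2},
])

```text
clock: 17.12
position: [652.4, -215.5, 77.5]
eef_rot: [[0.99, 0.142, -0.0], [0.142, -0.99, 0.0], [-0.0, -0.0, -1.0]]
force: [-0.6, 0.4, 0.3]
gripper_width: 17.0
finger_force: 0.2
```

Request:
play_rows([
  {"delta_pos": [-0.3, 0, 0], "rotation": [0, 0, 0], "hand": 0.2},
  {"delta_pos": [-0.3, 0, -0.4], "rotation": [0, 0, 0], "hand": 0.2},
  {"delta_pos": [0, 0, -0.8], "rotation": [0, 0, 0], "hand": 0.2},
  {"delta_pos": [0, 0, -0.7], "rotation": [0, 0, 0], "hand": 0.2},
])

```text
clock: 17.45
position: [634.9, -218.8, 126.3]
eef_rot: [[0.99, 0.139, -0.001], [0.139, -0.99, 0.0], [-0.001, -0.0, -1.0]]
force: [0.9, 0.4, -0.0]
gripper_width: 17.0
finger_force: 0.0
```

```bash
python3 -c "
from h import *
x,y=w(-119,14);go((x,y,125,8),(x,y,77,8))
for n in('scene','top'):
  p=viewer.grab_frame(n);cv2.imwrite('pics/%s4.png'%n,p['img'])
  for r in spotter.outline_of('nut1',p):
    ys,xs=np.nonzero(r['mask']);print(n,round(r['p'],2),len(xs),ray(p,(xs.mean(),ys.mean()),7)[:2].round())
a=cv2.resize(p['img'][100:310,160:470],None,fx=2.5,fy=2.5);cv2.imwrite('pics/top4c.png',a)"
```

```text
t 17.45 pos [ 634.9 -218.8  126.3] th 8.0 tilt [-0.001  0.   ] F [ 0.9  0.4 -0. ] w 17.0 q [-20.  44.  53.  89. -37.  66. -42.]
(530, -191, 125, 8) units [-4.   -1.68  0.06] turn 0.0
(530, -191, 77, 8) units [-4.   -1.68  1.98] turn 0.0
scene 0.75 185 [439. 167.]
scene 0.73 185 [453. 225.]
scene 0.7 153 [ 498. -176.]
scene 0.63 201 [ 674. -211.]
scene 0.47 182 [ 561. -183.]
scene 0.45 240 [495. 271.]
top 0.64 76 [489. 268.]
top 0.58 93 [447. 223.]
top 0.43 70 [ 553. -191.]
top 0.41 132 [ 672. -216.]
```

View pics/top4c.png

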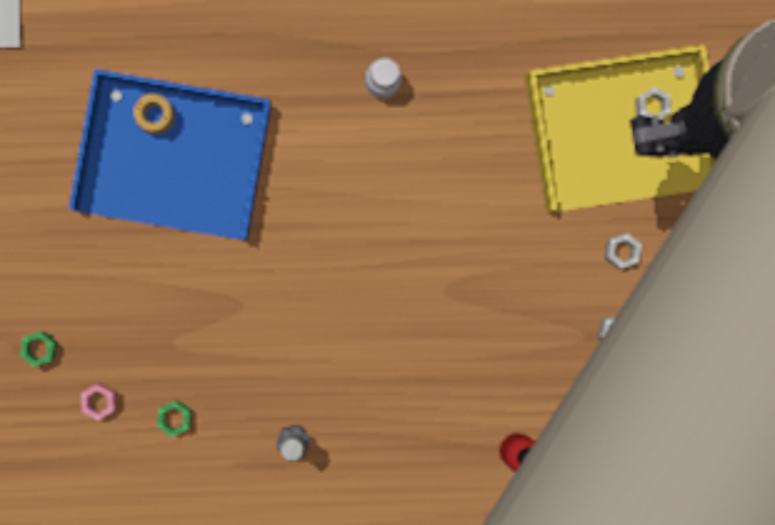

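B is in the yellow pan (crop px 653,104). A is in front of it (624,251), and C is partly hidden under the arm (~606,330). Now A.

Request:
play_rows([
  {"delta_pos": [-0.7, -0.3, 0], "rotation": [0, 0, 0], "hand": 0.2},
  {"delta_pos": [-0.9, -0.4, 0], "rotation": [0, 0, 0], "hand": 0.2},
  {"delta_pos": [-0.9, -0.4, 0], "rotation": [0, 0, 0], "hand": 0.2},
  {"delta_pos": [-0.9, -0.4, 0], "rotation": [0, 0, 0], "hand": 0.2},
  {"delta_pos": [-0.4, -0.2, 0], "rotation": [0, 0, 0], "hand": 0.2},
  {"delta_pos": [-0.2, -0.06, 0], "rotation": [0, 0, 0], "hand": 0.2},
  {"delta_pos": [0, 0, 0.6], "rotation": [0, 0, 0], "hand": 0.2},
  {"delta_pos": [0, 0, 0], "rotation": [0, 0, 0], "hand": 0.2},
])

```text
clock: 18.32
position: [531.0, -187.6, 107.9]
eef_rot: [[0.99, 0.142, -0.002], [0.142, -0.99, 0.001], [-0.002, -0.001, -1.0]]
force: [-0.2, 0.2, -1.2]
gripper_width: 16.9
finger_force: 0.0
```

```bash
python3 -c "
from h import *
go((530,-189,77.3,8))"
```

```text
t 18.32 pos [ 531.  -187.6  107.9] th 8.2 tilt [-0.002  0.001] F [-0.2  0.2 -1.2] w 16.9 q [-30.  34.  57. 107. -34.  58. -40.]
(530, -189, 77.3, 8) units [-0.05  0.05  1.22] turn 0.04
```

Request:
play_rows([
  {"delta_pos": [-0.05, 0.05, 0.5], "rotation": [0, 0, 0], "hand": 0.2},
  {"delta_pos": [0, 0, 0.4], "rotation": [0, 0, 0], "hand": 0.2},
  {"delta_pos": [0, 0, 0.2], "rotation": [0, 0, 0], "hand": 0.2},
  {"delta_pos": [0, 0, 0.12], "rotation": [0, 0, 0], "hand": 0.2},
  {"delta_pos": [0.15, 0, 0], "rotation": [0, 0, 0], "hand": 0.2},
  {"delta_pos": [0.2, 0, 0], "rotation": [0, 0, 0], "hand": 0.2},
  {"delta_pos": [0.2, 0, 0], "rotation": [0, 0, 0], "hand": 0.2},
  {"delta_pos": [0.3, 0, 0], "rotation": [0, 0, 0], "hand": 0.2},
])

```text
clock: 18.98
position: [552.4, -186.8, 80.0]
eef_rot: [[0.99, 0.141, 0.001], [0.141, -0.99, 0.0], [0.001, 0.0, -1.0]]
force: [-0.3, 0.7, -0.1]
gripper_width: 16.9
finger_force: 0.1
```

Request:
play_rows([
  {"delta_pos": [0.4, 0, 0], "rotation": [0, 0, 0], "hand": 0.2},
  {"delta_pos": [0.5, 0, 0], "rotation": [0, 0, 0], "hand": 0.2},
  {"delta_pos": [0.5, 0, 0], "rotation": [0, 0, 0], "hand": 0.2},
  {"delta_pos": [0.5, 0, 0], "rotation": [0, 0, 0], "hand": 0.2},
  {"delta_pos": [0.5, 0, 0], "rotation": [0, 0, 0], "hand": 0.2},
  {"delta_pos": [0.5, 0, 0], "rotation": [0, 0, 0], "hand": 0.2},
  {"delta_pos": [0.4, 0, 0], "rotation": [0, 0, 0], "hand": 0.2},
  {"delta_pos": [0.35, 0, 0], "rotation": [0, 0, 0], "hand": 0.2},
])

```text
clock: 19.65
position: [643.6, -173.3, 79.6]
eef_rot: [[0.99, 0.142, 0.0], [0.142, -0.99, 0.0], [0.0, -0.0, -1.0]]
force: [-1.1, 0.7, 0.2]
gripper_width: 17.3
finger_force: 0.3
```

Request:
play_rows([
  {"delta_pos": [0.15, 0, 0], "rotation": [0, 0, 0], "hand": 0.2},
  {"delta_pos": [-0.3, 0, 0], "rotation": [0, 0, 0], "hand": 0.2},
  {"delta_pos": [-0.3, 0, -0.4], "rotation": [0, 0, 0], "hand": 0.2},
  {"delta_pos": [0, 0, -0.8], "rotation": [0, 0, 0], "hand": 0.2},
  {"delta_pos": [0, 0, -0.7], "rotation": [0, 0, 0], "hand": 0.2},
])

```text
clock: 20.07
position: [628.9, -176.4, 128.2]
eef_rot: [[0.99, 0.139, -0.001], [0.139, -0.99, 0.0], [-0.001, -0.001, -1.0]]
force: [0.1, -0.1, 0.9]
gripper_width: 17.1
finger_force: 0.0
```

```bash
python3 -c "
from h import *
x,y=w(-192,32);go((x,y,125,8),(x,y,77,8))
for n in('scene','top'):
  p=viewer.grab_frame(n);cv2.imwrite('pics/%s5.png'%n,p['img'])
  for r in spotter.outline_of('nut1',p):
    ys,xs=np.nonzero(r['mask']);print(n,round(r['p'],2),len(xs),ray(p,(xs.mean(),ys.mean()),7)[:2].round())
"
```

```text
t 20.07 pos [ 628.9 -176.4  128.2] th 8.0 tilt [-0.001  0.   ] F [ 0.1 -0.1  0.9] w 17.1 q [-26.  42.  54.  92. -37.  65. -45.]
(455, -183, 125, 8) units [-6.93 -0.71  0.14] turn 0.0
(455, -183, 77, 8) units [-6.92 -0.71  2.06] turn 0.0
scene 0.69 177 [439. 167.]
scene 0.68 212 [494. 271.]
scene 0.62 210 [ 674. -211.]
scene 0.61 161 [ 497. -176.]
scene 0.55 204 [ 669. -169.]
scene 0.45 197 [453. 225.]
scene 0.21 4289 [ 661. -189.]
top 0.61 116 [490. 270.]
top 0.6 113 [ 665. -172.]
top 0.56 78 [448. 224.]
```

View pics/scene5.png

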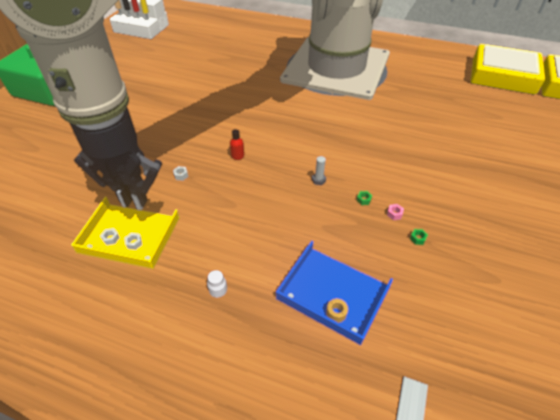

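A and B are both in the pan (px 109,236 and 133,240), and C is at (180,173). Moving behind C.

Request:
play_rows([
  {"delta_pos": [-0.7, -0.1, 0], "rotation": [0, 0, 0], "hand": 0.2},
  {"delta_pos": [-1, -0.1, 0], "rotation": [0, 0, 0], "hand": 0.2},
  {"delta_pos": [-1, -0.1, 0], "rotation": [0, 0, 0], "hand": 0.2},
  {"delta_pos": [-1, -0.1, 0], "rotation": [0, 0, 0], "hand": 0.2},
  {"delta_pos": [-1, -0.1, 0], "rotation": [0, 0, 0], "hand": 0.2},
  {"delta_pos": [-1, -0.1, 0], "rotation": [0, 0, 0], "hand": 0.2},
  {"delta_pos": [-0.8, -0.1, 0], "rotation": [0, 0, 0], "hand": 0.2},
  {"delta_pos": [-0.2, 0, 0.2], "rotation": [0, 0, 0], "hand": 0.2},
])

```text
clock: 20.93
position: [458.8, -181.9, 121.4]
eef_rot: [[0.99, 0.139, -0.002], [0.139, -0.99, 0.002], [-0.002, -0.003, -1.0]]
force: [0.1, -0.0, -0.9]
gripper_width: 17.2
finger_force: 0.0
```

```bash
python3 -c "
from h import *
go((459,-182,77.3,8))"
```

```text
t 20.93 pos [ 458.8 -181.9  121.4] th 8.0 tilt [-0.002  0.002] F [ 0.1 -0.  -0.9] w 17.2 q [-38.  25.  64. 117. -28.  55. -41.]
(459, -182, 77.3, 8) units [0.01 0.01 1.76] turn -0.0
```

Request:
play_rows([
  {"delta_pos": [0, 0, 0.6], "rotation": [0, 0, 0], "hand": 0.2},
  {"delta_pos": [0, 0, 0.6], "rotation": [0, 0, 0], "hand": 0.2},
  {"delta_pos": [0, 0, 0.4], "rotation": [0, 0, 0], "hand": 0.2},
  {"delta_pos": [0, 0, 0.18], "rotation": [0, 0, 0], "hand": 0.2},
  {"delta_pos": [0.2, 0, 0], "rotation": [0, 0, 0], "hand": 0.2},
  {"delta_pos": [0.2, 0, 0], "rotation": [0, 0, 0], "hand": 0.2},
  {"delta_pos": [0.2, 0, 0], "rotation": [0, 0, 0], "hand": 0.2},
  {"delta_pos": [0.2, 0, 0], "rotation": [0, 0, 0], "hand": 0.2},
])

```text
clock: 21.6
position: [483.5, -179.0, 78.1]
eef_rot: [[0.99, 0.142, 0.001], [0.142, -0.99, -0.0], [0.001, 0.0, -1.0]]
force: [0.1, 1.1, -0.4]
gripper_width: 17.0
finger_force: 0.2
```

Request:
play_rows([
  {"delta_pos": [0.3, 0, 0], "rotation": [0, 0, 0], "hand": 0.2},
  {"delta_pos": [0.4, 0, 0], "rotation": [0, 0, 0], "hand": 0.2},
  {"delta_pos": [0.5, 0, 0], "rotation": [0, 0, 0], "hand": 0.2},
  {"delta_pos": [0.5, 0, 0], "rotation": [0, 0, 0], "hand": 0.2},
  {"delta_pos": [0.5, 0, 0], "rotation": [0, 0, 0], "hand": 0.2},
  {"delta_pos": [0.5, 0, 0], "rotation": [0, 0, 0], "hand": 0.2},
  {"delta_pos": [0.5, 0, 0], "rotation": [0, 0, 0], "hand": 0.2},
  {"delta_pos": [0.4, 0, 0], "rotation": [0, 0, 0], "hand": 0.2},
])

```text
clock: 22.27
position: [573.2, -165.7, 77.6]
eef_rot: [[0.99, 0.142, 0.0], [0.142, -0.99, 0.0], [0.0, -0.0, -1.0]]
force: [-1.2, -0.3, 0.6]
gripper_width: 16.8
finger_force: 0.6
```

```bash
python3 -c "
from h import *
x,y=w(-39,32);go((x,y,77,8))
p=viewer.grab_frame('scene')
for r in spotter.search_frame('nut1',p): print(round(r['p'],2),ray(p,np.array(r['location'])*[560,420],7)[:2].round())"
```

```text
t 22.27 pos [ 573.2 -165.7   77.6] th 8.2 tilt [0. 0.] F [-1.2 -0.3  0.6] w 16.8 q [-28.  40.  53. 103. -37.  57. -42.]
(607, -162, 77, 8) units [1.36 0.05 0.03] turn 0.05
0.79 [493. 273.]
0.71 [ 670. -168.]
0.67 [456. 227.]
0.53 [433. 165.]
0.49 [ 592. -158.]
```

Nut C is moving with the fingers. I'll finish the push, then back off and rise clear.

Request:
play_rows([
  {"delta_pos": [0.3, 0, 0], "rotation": [0, 0, 0], "hand": 0.2},
  {"delta_pos": [0.4, 0, 0], "rotation": [0, 0, 0], "hand": 0.2},
  {"delta_pos": [0.4, 0, 0], "rotation": [0, 0, 0], "hand": 0.2},
  {"delta_pos": [0.3, 0, 0], "rotation": [0, 0, 0], "hand": 0.2},
  {"delta_pos": [0.15, 0, 0], "rotation": [0, 0, 0], "hand": 0.2},
  {"delta_pos": [-0.4, 0, 0], "rotation": [0, 0, 0], "hand": 0.2},
  {"delta_pos": [-0.5, 0, -0.4], "rotation": [0, 0, 0], "hand": 0.2},
  {"delta_pos": [0, 0, -1], "rotation": [0, 0, 0], "hand": 0.2},
])

```text
clock: 23.03
position: [584.0, -164.4, 110.1]
eef_rot: [[0.99, 0.139, -0.006], [0.14, -0.99, 0.001], [-0.006, -0.002, -1.0]]
force: [-0.1, 0.1, -0.5]
gripper_width: 17.4
finger_force: 0.0
```

Request:
play_rows([
  {"delta_pos": [0, 0, -1], "rotation": [0, 0, 0], "hand": 0.2},
  {"delta_pos": [-0.8, 0, -1], "rotation": [0, 0, 0], "hand": 0.2},
  {"delta_pos": [-0.8, 0, -1], "rotation": [0, 0, 0], "hand": 0.2},
  {"delta_pos": [-0.8, 0, -1], "rotation": [0, 0, 0], "hand": 0.2},
  {"delta_pos": [0, 0, -1], "rotation": [0, 0, 0], "hand": 0.2},
  {"delta_pos": [0, 0, 0], "rotation": [0, 0, 0], "hand": 0.2},
  {"delta_pos": [0, 0, 0], "rotation": [0, 0, 0], "hand": 0.2},
])

```text
clock: 23.62
position: [528.6, -172.5, 238.7]
eef_rot: [[0.99, 0.141, 0.003], [0.141, -0.99, 0.001], [0.003, -0.001, -1.0]]
force: [0.8, 0.8, -1.4]
gripper_width: 17.3
finger_force: 0.0
```

```bash
python3 -c "
from h import *
go()
a=np.radians(8)
p=viewer.grab_frame('scene');cv2.imwrite('pics/scene6.png',p['img'])
for r in spotter.outline_of('nut1',p):
    ys,xs=np.nonzero(r['mask']);v=ray(p,(xs.mean(),ys.mean()),7)[:2];d=v-[650,-188]
    print(round(r['p'],2),len(xs),v.round(),'local',round(d[0]*np.cos(a)+d[1]*np.sin(a)),round(-d[0]*np.sin(a)+d[1]*np.cos(a)))
"
```

```text
t 23.62 pos [ 528.6 -172.5  238.7] th 8.1 tilt [0.003 0.001] F [ 0.8  0.8 -1.4] w 17.3 q [-40.  24.  67. 102. -23.  70. -49.]
0.74 204 [494. 271.] local -90 476
0.66 203 [ 674. -211.] local 20 -26
0.61 175 [ 633. -156.] local -12 34
0.58 218 [ 668. -169.] local 21 17
0.44 185 [439. 168.] local -159 381
```

View pics/scene6.png

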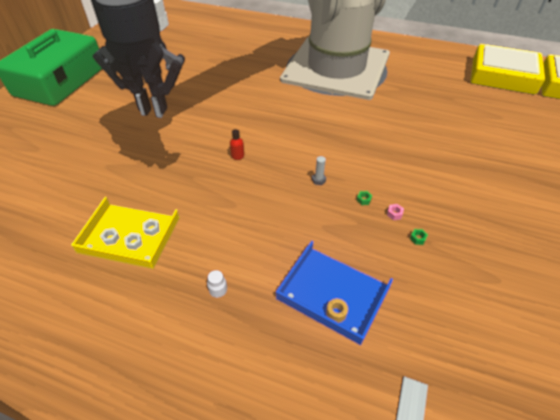

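All three steel nuts lie inside the yellow pan (px 109,236; 133,240; 151,227). The bolt, bottle, socket and spacer have not moved, and the gripper is clear. Handing in.

```bash
python3 -c "
from h import *
print(workorder.job_done())"
```

```text
the job is handed in; nothing more can be done
None
```

I swept all three steel nuts into the yellow pan without picking any up. In the last picture, bolt, bottle, socket and spacer stood where they started; I handed the job in at about 24 s, and no verdict came back.

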